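# Walk the die block round to the fence

### The job

Push the aluminium die block round on the grey plate with the fingertips, nudging its corners in turn, until one of its two long sides lies flush along the steel fence, with the block between the two stop pins. Only push it, steadily: do not lift, tip or bat it, leave the other things where they stand, and draw the hand clear when you are done.

Things in the scene. Friction and masses are not known exactly. Their poses are not given: they have to be found in the camera images.
- die_block: The die block: flat cast-aluminium block, 90 mm (its x) by 120 mm (its y, the long way) by 34 mm high, about 0.9 kg, with a small dark bore at each corner of its top. Origin at the centre of its underside; z up. It slides flat on the grey plate with plain dry friction (a few newtons to about 12 N to move). Its long sides are alike: either may go to the fence.
- fence_face (a point): Fixed. Middle of the foot of the steel fence's working face, at the level of the plate's top. The fence is a bar 270 mm long, 25 mm thick, 30 mm high. Axes turn with the plate: x points squarely into the fence, away from the robot; y runs along the fence; z up. The block lies on its -x side.
- plate: Fixed grey plate that carries the fence and pins, 345 mm (x, from -185 to +160 mm) by 430 mm (y), 12 mm thick: its top is 12 mm above the table. Origin on its underside; axes parallel to those of fence_face, whose point lies at x = +100 mm.
- pin_left (a point): Fixed. Foot, on the plate's top, of the axis of a round stop pin, 16 mm diameter, 30 mm high, before the fence's left end: 15 mm to the -x side of the fence's face, 115 mm to +y of its middle.
- pin_right (a point): Fixed. The same for the like pin before the fence's right end, 115 mm to -y of its middle.
- specimen_a: Bystander: black round mounted specimen, 30 mm diameter, 22 mm high, standing on the plate beyond one end of the fence. Origin at the centre of its underside.
- specimen_b: Bystander: black round mounted specimen, 33 mm diameter, 16 mm high, standing on the plate beyond the other end of the fence. Origin at the centre of its underside.
- weight: Bystander: small knobbed brass weight, 24 mm diameter, 29 mm high, standing on the plate near its robot-side edge. Origin at the centre of its underside.
- bottle: Bystander: closed white bottle, 56 mm diameter, 130 mm high, on the table to the right of the plate. Origin at the centre of its underside.
- mouse: Bystander: black computer mouse, 100 x 58 x 32 mm, on the table to the left of the plate. Origin at the centre of its underside.
- loupe: Bystander: black ring-shaped loupe, 44 mm diameter, 30 mm high, on the table to the right of the plate. Origin at the centre of its underside.
- screwdriver: Bystander: screwdriver 170 mm long lying on the table to the left of the plate. Origin near the middle of its length, underneath.
Not all that is in view belongs to the job. Several things have the shape of the die_block; the one meant has the colours described above.

How it is judged:
By the outcome, as a careful person would: the job done as asked, in the order asked, and still so for the second after the job is handed in, with the robot touching nothing.
It also fails if it takes over 58 s, if anything falls off the work surface, if the arm or the gripper's body presses on something with over 40 N, if the wrist force passes 120 N, or if a joint passes its speed limit or range.

### The arm

A 7-joint arm with a two-finger parallel gripper is mounted at the origin on the work surface. World frame = base frame: x ahead of the robot, y to its left, z up, the work surface at z = 0. Lengths are in mm, angles in rad, forces in N, time in s.
With the tool pointing down it reaches from about 400 to 875 mm from the base axis. Payload 4.4 kg.
Tool frame: the origin (TCP) lies midway between the tips of the shut fingers; the grasp point (between the pads) lies 19 mm behind it; z points along the fingers, y is the line along which they close (so a half turn about z gives the same grasp; the last joint's range is limited). The gripper opens to 85 mm and grips with 20 to 120 N. Pads are 22 mm wide; open, the fingers measure 114 mm over their backs; the gripper's body (76 mm by 85 mm) begins 54 mm behind the grasp point. The pads swing forward as they close: fully open they stand 13 mm farther back than shut.
Start: joints at [-1.365, 0.628, 0.038, 1.517, -0.027, 0.996, -0.02], TCP at [174.478, 626.159, 231.313] pointing down, gripper open.
Joint ranges: [-3.06, 3.06], [-0.37, 2.12], [-1.25, 1.32], [0.18, 2.47], [-1.1, 4.24], [0.23, 1.98], [-2.94, 2.94]. Speed limits (rad/s): [2.57, 2.57, 3.14, 3.14, 3.14, 3.14, 3.14].

### API

Orientations are given as [roll, pitch, yaw] about the fixed x, y, z axes, in that order (R = Rz(yaw) Ry(pitch) Rx(roll)).
In Python, from cell import ctrl gives the robot as it stands.
- The arm moves only by the shell command python3 -m handwheel 'ROWS'. ROWS is JSON, a list of rows, each a list of 3 entries, a list of its own where there are three numbers: the turn, a rotation vector about the tool's x, y, z in degrees, then the shift along the tool's x, y, z in m, then the closure, from 0 (fully open) to 1 (shut). A call has 1 to 5 rows; each row shifts and turns the commanded pose from where the row before left it, along the tool's axes as they then stand; what a row does not reach is not made up. A row lasts 1/12 s, in which the tool goes at most 41.7 mm and 7.16 degrees, less where a joint would pass 70% of its speed; a pose out of reach is approached as far as the arm can. A call is refused whole if a number of a shift passes 0.0417 or a number of a turn 7.16, either way. A call with a gripper value outside its range is refused whole. The fingers move at their own pace and stop on an object; the grip force is fixed at half the most. Time passes only in rows, so rows that do not move let the fingers close. It gives the time, the measured TCP pose, the force, the opening and the grip force at its end, in the units of the state.
- ctrl.read_state(): the state, without advancing time (a new reading comes with each control period).
- ctrl.get_image(name): name is "side" or "top"; returns a dict with "pixels" (420x560x3 uint8, red, green, blue), "fx", "fy", "cx", "cy" (pixels), "pose" (4x4, takes a point from camera to world coordinates). Camera axes: x right, y up, looking along -z (the intrinsics and any distortion apply to the point x, -y, -z); pixel columns grow to the right and rows downward; lengths in mm; the calibration is good to about 2 mm. A picture is of the moment at which its call begins. There is no depth.
- ctrl.finish_job(): hands the job in; it is judged then, once.
The state is a dict: "clock": time; "qpos": joint angles; "qd": joint speeds; "tau": joint torques, N m; "eef_pos": TCP position; "tool_rot": TCP orientation; "force": force on the tool from outside, world axes, zero at the start; "torque": the same for the moment, N m; "width": finger opening in mm; "gripper_force": force on a finger pad.
Only numpy, scipy, OpenCV 4.12 (cv2) and the standard library are available. Lean on these libraries where they do the work, as an engineer would, in place of code of your own. Each camera call takes 0.05 s, during which the arm holds its last target. There are 200 camera calls.

## Working session

There is one attempt and no reset: what is moved stays moved. The work goes in short steps, Python scripts to look and compute and a shell command to move; the robot and the scene stay as the last step left them, time stands still between calls to the robot, and variables do not carry over. Pictures are saved under pics/ and viewed, at most 10 in all, crops included, and the job is handed in when it is done.

```bash
mkdir -p pics
python3 - <<'E'
from cell import ctrl
import cv2,numpy as np
s=ctrl.read_state();print({k:np.round(v,3).tolist() for k,v in s.items()})
for n in("top","side"):
    d=ctrl.get_image(n);cv2.imwrite(f"pics/{n}0.png",d["pixels"][:,:,::-1])
    print(n,{k:(np.round(v,4).tolist()) for k,v in d.items() if k!="pixels"})
E
```

```text
{'clock': 0.0, 'qpos': [-1.365, 0.629, 0.038, 1.518, -0.027, 0.996, -0.02], 'qd': [0.0, 0.0, 0.001, -0.001, -0.0, -0.0, 0.001], 'tau': [-0.0, -56.341, 1.227, -19.343, 0.011, 0.011, -0.0], 'eef_pos': [174.276, 625.514, 230.363], 'tool_rot': [-3.14, 0.0, 2.87], 'force': [0.39, -0.028, 0.26], 'torque': [0.03, -0.012, -0.049], 'gripper_force': 0.0, 'width': 85.237}
top {'fx': 424.0286, 'fy': 424.0286, 'cx': 284.4737, 'cy': 206.3895, 'pose': [[-0.0163, 0.9886, -0.1498, 278.7819], [-0.9998, -0.015, 0.0104, -3.0938], [0.0081, 0.1499, 0.9887, 1208.5453], [0.0, 0.0, 0.0, 1.0]]}
side {'fx': 460.6116, 'fy': 460.6116, 'cx': 272.0547, 'cy': 204.9761, 'pose': [[0.9827, 0.0866, -0.1635, 276.3683], [-0.185, 0.4728, -0.8615, -1060.0888], [0.0027, 0.8769, 0.4807, 642.4446], [0.0, 0.0, 0.0, 1.0]]}
```

View pics/top0.png

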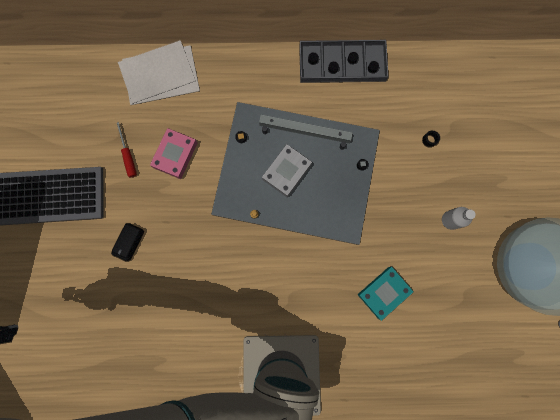

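View pics/side0.png

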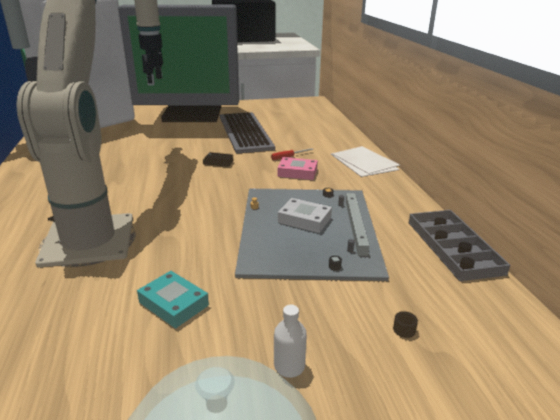

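The top view shows three block-shaped things: pink at (174,153), teal at (386,293) and silver-grey on the plate at (287,170). The silver-grey one fits the aluminium block. The fence runs (260,122) to (352,135), the pins are at (265,130) and (343,146), and the weight is at (254,214). I'll measure these and confirm with a crop.

```bash
cat > h.py <<'E'
from cell import ctrl
import cv2,numpy as np
def cast(d,uv,z):
    uv=np.atleast_2d(np.float64(uv));P=np.array(d["pose"])
    r=np.c_[(uv[:,0]-d["cx"])/d["fx"],-(uv[:,1]-d["cy"])/d["fy"],-np.ones(len(uv))]@P[:3,:3].T
    return P[:3,3]+r*((z-P[2,3])/r[:,2])[:,None]
def proj(d,X):
    P=np.array(d["pose"]);c=(np.atleast_2d(X)-P[:3,3])@P[:3,:3]
    return np.c_[d["cx"]-d["fx"]*c[:,0]/c[:,2],d["cy"]+d["fy"]*c[:,1]/c[:,2]]
def block(d,thr=125):
    """bright grey blob on the plate in the top view -> centre, size, yaw of its y axis"""
    p=d["pixels"];g=p.min(2);sat=p.max(2)-g
    roi=np.zeros(g.shape,np.uint8);cv2.fillPoly(roi,[np.int32([[237,104],[379,130],[360,243],[213,214]])],255)
    m=cv2.morphologyEx(((g>thr)&(roi>0)&(sat<60)).astype(np.uint8)*255,cv2.MORPH_CLOSE,np.ones((3,3)))
    cs=sorted(cv2.findContours(m,cv2.RETR_EXTERNAL,cv2.CHAIN_APPROX_NONE)[0],key=cv2.contourArea)
    return [cv2.minAreaRect(np.float32(cast(d,c[:,0],46)[:,:2])) for c in cs[-3:] if cv2.contourArea(c)>30],m
E
python3 - <<'E'
from h import *
d=ctrl.get_image("top");p=d["pixels"]
for u,v in[(287,170),(275,168),(300,130),(300,200),(268,180)]:print(u,v,p[v,u])
R,m=block(d)
for r in R:print(r)
# plate corners
hsv=cv2.cvtColor(p,cv2.COLOR_RGB2HSV);b=((p[:,:,2].astype(int)>=p[:,:,0]-2)).astype(np.uint8)*255
b[:, :200]=0;b[:,395:]=0;b[:95]=0;b[255:]=0
b=cv2.morphologyEx(b,cv2.MORPH_CLOSE,np.ones((15,15)))
c=max(cv2.findContours(b,0,1)[0],key=cv2.contourArea)
r=cv2.minAreaRect(np.float32(cast(d,c[:,0],12)[:,:2]));print("plate",r)
y=np.deg2rad(r[2]); print(cv2.boxPoints(r))
crop=p[90:260,200:400][:,:,::-1];cv2.imwrite("pics/c1.png",cv2.resize(crop,None,fx=4,fy=3.5,interpolation=cv2.INTER_CUBIC))
E
```

```text
287 170 [112 115 113]
275 168 [137 136 135]
300 130 [86 89 86]
300 200 [84 90 91]
268 180 [143 142 142]
((560.4207763671875, -22.980010986328125), (86.98916625976562, 117.64094543457031), 52.78146743774414)
plate ((562.364990234375, -51.98469543457031), (426.72589111328125, 341.9677429199219), 77.60031127929688)
[[ 349.55414 -223.65524]
 [ 683.545   -297.086  ]
 [ 775.17584  119.68585]
 [ 441.185    193.11661]]
```

View pics/c1.png

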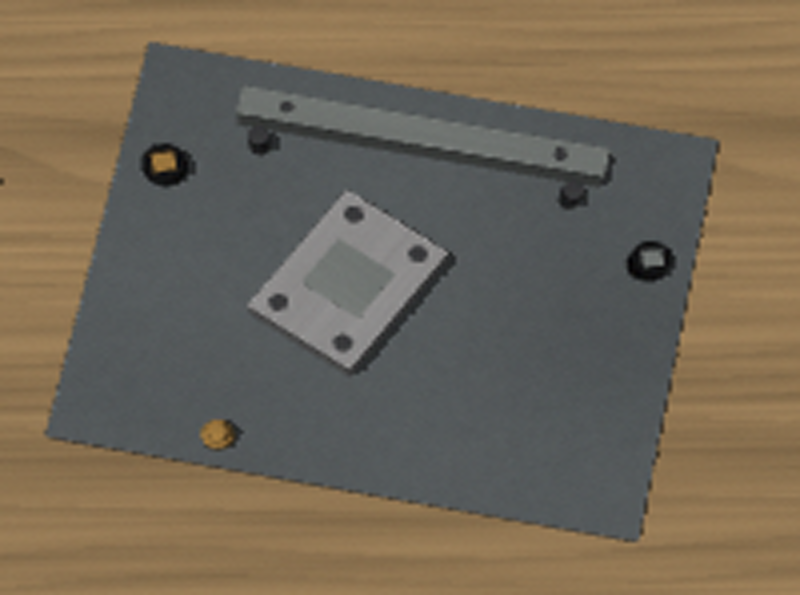

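The crop confirms it: a silver block with four dark bores, measuring 87x118 mm against the nominal 90x120. The weight sits at the plate's near edge. In the fence frame the block is at about (-121, 28), with its long axis at -25° to x, so it needs roughly 65° clockwise. I'll shut the fingers and move above the start of the push.

```bash
cat >> h.py <<'E'
A=np.deg2rad(-12.4);F0=np.array([672.3,-76.1]);E=np.array([[np.cos(A),np.sin(A)],[-np.sin(A),np.cos(A)]])
tf=lambda w:(np.atleast_2d(w)[:,:2]-F0)@E.T   # world -> fence frame
def tcp():
    s=ctrl.read_state();print("t %.2f tcp fence"%s["clock"],tf(s["eef_pos"])[0].round(1),"z %.1f"%s["eef_pos"][2],"rot",np.round(np.rad2deg(s["tool_rot"]),1),"F(fence)",(E@s["force"][:2]).round(1),round(s["force"][2],1),"w %.0f"%s["width"])
def look(n="top",thr=125,save=None):
    d=ctrl.get_image(n);p=d["pixels"];g=p.min(2);sat=p.max(2)-g
    box=np.array([[-175,-200],[-175,200],[-3,200],[-3,-200],[-290,-200],[-290,200]],float)
    q=np.array([[-284,-210],[-284,210],[2,210],[2,-210]],float)@E+F0
    roi=np.zeros(g.shape,np.uint8);cv2.fillPoly(roi,[np.int32(proj(d,np.c_[q,[46]*4]))],255)
    m=cv2.morphologyEx(((g>thr)&(roi>0)&(sat<60)).astype(np.uint8)*255,cv2.MORPH_CLOSE,np.ones((5,5)))
    c=max(cv2.findContours(m,0,1)[0],key=cv2.contourArea)
    (cx,cy),(w,h),a=cv2.minAreaRect(np.float32(tf(cast(d,c[:,0],46))))
    if w>h:w,h,a=h,w,a-90
    a=(a+90)%180  # long direction in fence frame; goal 90
    print(n,"block centre",round(cx,1),round(cy,1),"size",round(w),round(h),"long dir %.1f"%a)
    print(" corners",cv2.boxPoints(((cx,cy),(90,120),a-90)).round().tolist())
    if save:cv2.imwrite(save,p[:,:,::-1])
E
R='[[0,0,0],[-0.0243,-0.0268,0],1]'
python3 -c "from h import *;tcp();look();look('side')
d=ctrl.get_image('top');print(tf(cast(d,[[254.5,213.7]],30)),'pins',tf(cast(d,[[265,127.5],[343,144]],42)))"
python3 -m handwheel '[[[0,0,-3.2],[-0.0243,-0.0268,0],1],[[0,0,0],[-0.0243,-0.0268,0],1],[[0,0,0],[-0.0243,-0.0268,0],1],[[0,0,0],[-0.0243,-0.0268,0],1],[[0,0,0],[-0.0243,-0.0268,0],1]]'
python3 -c "from h import *;tcp()"
```

```text
t 0.15 tcp fence [-637.1  578.5] z 230.6 rot [-179.9    0.   164.4] F(fence) [-0.3 -0.8] 0.6 w 85
top block centre -120.7 27.9 size 87 118 long dir 155.2
 corners [[-194.0, 12.0], [-85.0, -38.0], [-47.0, 44.0], [-156.0, 94.0]]
side block centre -125.7 57.4 size 159 217 long dir 106.9
 corners [[-186.0, 102.0], [-151.0, -13.0], [-65.0, 13.0], [-100.0, 128.0]]
[[-260.05772584   91.18135308]] pins [[ -12.06969894  112.73701197]
 [ -15.19268671 -114.93994839]]
clock: 0.72
eef_pos: [263.2, 466.7, 231.3]
tool_rot: [3.141, 0.0, 2.926]
force: [0.4, -0.5, -0.1]
width: 25.7
gripper_force: 0.0
t 0.72 tcp fence [-516.1  442.3] z 231.3 rot [180.    0.  167.6] F(fence) [ 0.5 -0.4] -0.1 w 26
```

```bash
python3 -m handwheel '[[[0,0,0],[-0.0246,-0.0267,0],1],[[0,0,0],[-0.0246,-0.0267,0],1],[[0,0,0],[-0.0246,-0.0267,0],1],[[0,0,0],[-0.0246,-0.0267,0],1],[[0,0,0],[-0.0246,-0.0267,0],1]]' >/dev/null
python3 -m handwheel '[[[0,0,0],[-0.0246,-0.0267,0],1],[[0,0,0],[-0.0246,-0.0267,0],1],[[0,0,0],[-0.0246,-0.0267,0],1],[[0,0,0],[-0.0246,-0.0267,0],1],[[0,0,0],[-0.0246,-0.0267,0],1]]' >/dev/null
python3 -m handwheel '[[[0,0,0],[-0.0246,-0.0267,0.02],1],[[0,0,0],[-0.0246,-0.0267,0.02],1],[[0,0,0],[-0.0246,-0.0267,0.02],1],[[0,0,0],[0,0,0.03],1],[[0,0,0],[0,0,0.03],1]]' >/dev/null
python3 -c "from h import *;tcp();look(save='pics/a.png')"
```

```text
t 1.97 tcp fence [-194.4   94.2] z 110.8 rot [180.    0.2 167.3] F(fence) [-0.3  0.6] 0.5 w 0
top block centre -82.4 41.7 size 52 98 long dir 124.6
 corners [[-153.0, 66.0], [-85.0, -33.0], [-11.0, 18.0], [-79.0, 117.0]]
```

View pics/a.png

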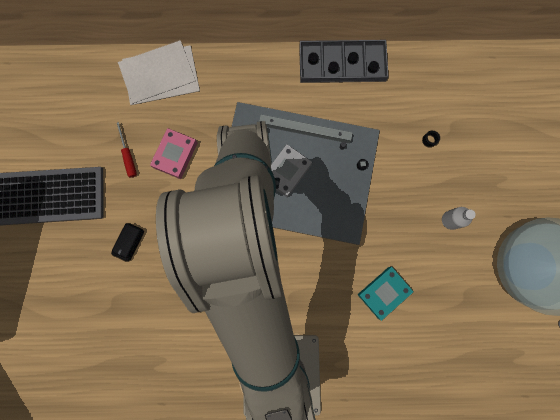

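The arm covers part of the block in the top view, with the block visible near (290,168). I'll use the side view for tracking. Descending now.

```bash
python3 -m handwheel '[[[0,0,0],[0,0,0.03],1],[[0,0,0],[0,0,0.03],1],[[0,0,0],[0,0,0.028],1],[[0,0,0],[0,0,0],1]]' >/dev/null
python3 - <<'E'
from h import *
tcp();d=ctrl.get_image("side");p=d["pixels"];c=p[170:280,225:395]
cv2.imwrite("pics/s1.png",cv2.resize(c[:,:,::-1],None,fx=4.5,fy=4.5,interpolation=cv2.INTER_CUBIC))
for u,v in [(300,207),(290,205),(322,210),(305,225),(260,240)]:print(p[v,u])
E
```

```text
t 2.35 tcp fence [-199.9   96.2] z 19.9 rot [-179.9   -0.4  167.7] F(fence) [-0.  -0.4] -0.8 w -0
[92 91 88]
[102  98  97]
[196 194 192]
[111 109 108]
[75 76 73]
```

View pics/s1.png

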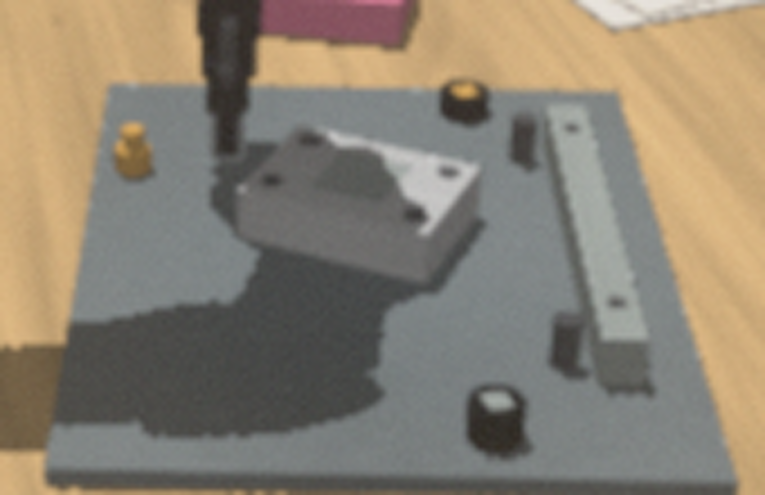

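The side crop shows the finger standing just behind the block's left corner, clear of the weight, with the block partly in shadow. I'll do the first arc push on the short face near the left corner.

```bash
python3 -m handwheel '[[[0,0,0],[-0.012,0,0],1],[[0,0,0],[-0.012,0,0],1],[[0,0,0],[-0.005,-0.001,0],1],[[0,0,0],[-0.0045,-0.0021,0],1],[[0,0,0],[-0.0045,-0.0022,0],1]]' >/dev/null
python3 -c "from h import *;tcp()"
python3 -m handwheel '[[[0,0,0],[-0.0044,-0.0023,0],1],[[0,0,0],[-0.0043,-0.0025,0],1],[[0,0,0],[-0.0042,-0.0027,0],1],[[0,0,0],[-0.0041,-0.0029,0],1],[[0,0,0],[-0.0039,-0.0031,0],1]]' >/dev/null
python3 -c "from h import *;tcp()"
python3 -m handwheel '[[[0,0,0],[-0.0038,-0.0032,0],1],[[0,0,0],[-0.0035,-0.0035,0],1],[[0,0,0],[-0.0033,-0.0037,0],1]]' >/dev/null
python3 - <<'E'
from h import *
tcp();d=ctrl.get_image("side");p=d["pixels"];c=p[170:280,225:395]
cv2.imwrite("pics/s2.png",cv2.resize(c[:,:,::-1],None,fx=4.5,fy=4.5,interpolation=cv2.INTER_CUBIC))
E
```

```text
t 2.82 tcp fence [-160.3   94. ] z 25.1 rot [ 1.798e+02 -1.000e-01  1.678e+02] F(fence) [-4.1  5.6] 3.2 w -0
t 3.23 tcp fence [-139.3   80.6] z 25.0 rot [ 1.798e+02 -1.000e-01  1.678e+02] F(fence) [-3.4  5.1] 2.5 w 0
t 3.48 tcp fence [-128.4   70.4] z 25.0 rot [179.8  -0.  167.8] F(fence) [-3.3  5.4] 1.6 w -0
```

View pics/s2.png

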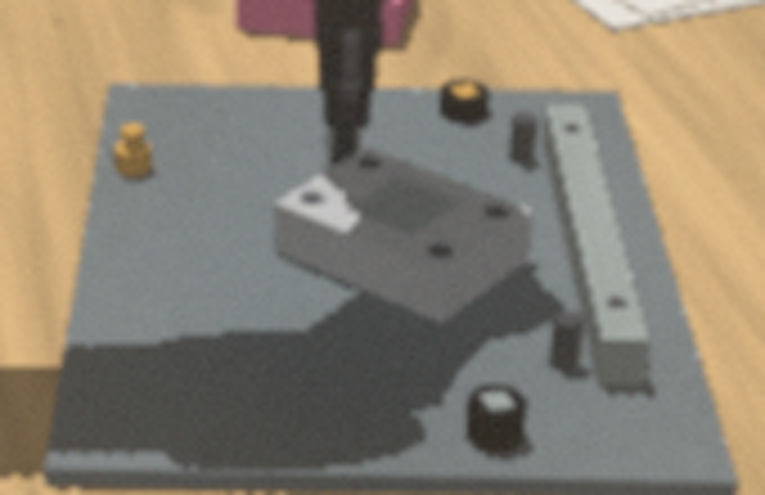

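The side view shows the bores at crop (312,197), (369,161), (497,211) and (440,250). Casting them to z=46 gives the pose.

```bash
cat >> h.py <<'E'
def bores(px,s=4.5,u0=225,v0=170):
    "px: crop pixels of bores in order back-left, front-left, front-right, back-right along the block (B,L,F,R)"
    import builtins
    d=ctrl.get_image("side");q=tf(cast(d,np.array(px)/s+[u0,v0],46))
    e=(q[3]-q[0]+q[2]-q[1])/2
    print("centre",q.mean(0).round(1),"bores",q.round(0).tolist(),"long len %.0f ang %.1f"%(np.hypot(*e),np.rad2deg(np.arctan2(e[1],e[0]))))
    a=np.deg2rad(np.rad2deg(np.arctan2(e[1],e[0])));u=np.array([np.cos(a),np.sin(a)]);v=np.array([-u[1],u[0]]);c=q.mean(0)
    for n,i,j in(("B",-1,-1),("L",-1,1),("F",1,1),("R",1,-1)):print(n,(c+60*i*u+45*j*v).round(0))
E
python3 -c "from h import *;bores([(312,197),(369,161),(497,211),(440,250)])"
```

```text
centre [-94.8 -10.2] bores [[-147.0, -4.0], [-113.0, 40.0], [-42.0, -16.0], [-77.0, -61.0]] long len 91 ang -38.8
B [-170.   -8.]
L [-113.   62.]
F [-20. -13.]
R [-76. -83.]
```

```bash
python3 -m handwheel '[[[0,0,0],[0.008,0.010,0],1],[[0,0,0],[0,0.005,-0.030],1],[[0,0,0],[0,0,-0.030],1],[[0,0,0],[-0.016,-0.0288,0],1],[[0,0,0],[-0.016,-0.0288,0],1]]' >/dev/null
python3 -m handwheel '[[[0,0,0],[-0.016,-0.0288,0],1],[[0,0,0],[-0.016,-0.0288,0],1],[[0,0,0],[-0.016,-0.0288,0],1],[[0,0,0],[-0.016,-0.0288,0],1],[[0,0,0],[0,0,0],1]]' >/dev/null
python3 -c "from h import *;tcp()"
```

```text
t 4.42 tcp fence [-36.8 -99.6] z 84.2 rot [-179.6    0.3  167.1] F(fence) [ 0.  -2.4] 0.4 w 0
```

```bash
python3 -m handwheel '[[[0,0,0],[0.004,0.008,0],1],[[0,0,0],[0,0,0],1]]' >/dev/null
python3 -c "from h import *;tcp()"
python3 -m handwheel '[[[0,0,0],[0,0,0.030],1],[[0,0,0],[0,0,0.030],1],[[0,0,0],[0,0,0],1]]' >/dev/null
python3 -c "from h import *;tcp()"
```

```text
t 4.58 tcp fence [-45.1 -79.5] z 83.3 rot [ 1.799e+02 -1.000e-01  1.677e+02] F(fence) [-0.7  1.2] 0.3 w -0
t 4.83 tcp fence [-48.6 -79.4] z 18.7 rot [179.9  -0.6 167.8] F(fence) [-0.5  0.8] -0.4 w -0
```

```bash
python3 -m handwheel '[[[0,0,0],[0,-0.008,0],1],[[0,0,0],[0.005,0,0],1],[[0,0,0],[0.005,0,0],1],[[0,0,0],[0.005,0,0],1],[[0,0,0],[0.005,0,0],1]]' >/dev/null
python3 -c "from h import *;tcp()"
python3 -m handwheel '[[[0,0,0],[0.005,0,0],1],[[0,0,0],[0.005,0,0],1],[[0,0,0],[0.005,0,0],1],[[0,0,0],[0.005,0,0],1],[[0,0,0],[0.005,0,0],1]]' >/dev/null
python3 -c "from h import *;tcp()"
python3 -m handwheel '[[[0,0,0],[0.005,0,0],1],[[0,0,0],[0.005,0,0],1],[[0,0,0],[0.005,0,0],1]]' >/dev/null
python3 - <<'E'
from h import *
tcp();d=ctrl.get_image("side");p=d["pixels"];c=p[170:280,225:395]
cv2.imwrite("pics/s3.png",cv2.resize(c[:,:,::-1],None,fx=4.5,fy=4.5,interpolation=cv2.INTER_CUBIC))
E
```

```text
t 5.25 tcp fence [-63.5 -90.1] z 24.7 rot [1.800e+02 1.000e-01 1.676e+02] F(fence) [-0.2  0.2] -0.1 w -0
t 5.67 tcp fence [-87.8 -90.7] z 23.8 rot [-1.800e+02  1.000e-01  1.676e+02] F(fence) [ 2.8 -1.7] 2.1 w -0
t 5.92 tcp fence [-104.5  -90.1] z 23.0 rot [ 1.800e+02 -1.000e-01  1.676e+02] F(fence) [ 2.1 -1.8] -0.9 w 0
```

View pics/s3.png

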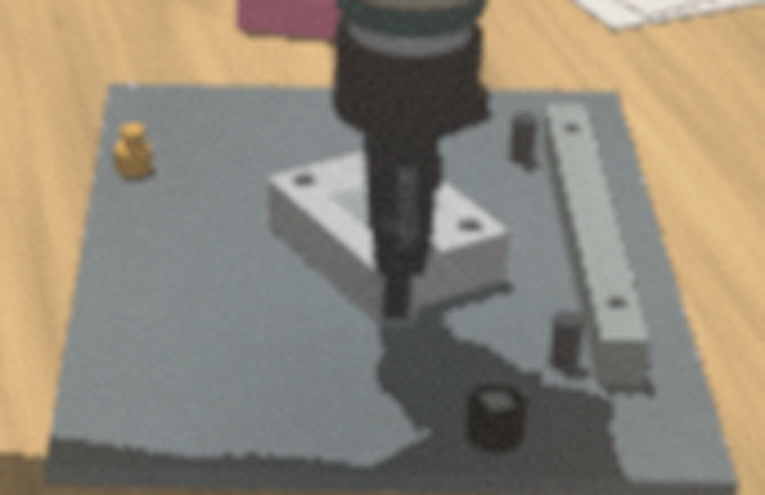

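Bores B and F are at crop (305,180) and (471,225). I'll get the pose from that diagonal.

```bash
cat >> h.py <<'E'
def diag(px,s=4.5,u0=225,v0=170):
    d=ctrl.get_image("side");q=tf(cast(d,np.array(px)/s+[u0,v0],46));e=q[1]-q[0]
    a=np.arctan2(e[1],e[0])-np.arctan2(57,91);c=q.mean(0);u=np.array([np.cos(a),np.sin(a)]);v=np.array([-u[1],u[0]])
    print("centre",c.round(1),"diag %.0f (107)"%np.hypot(*e),"ang %.1f"%np.rad2deg(a))
    for n,i,j in(("B",-1,-1),("L",-1,1),("F",1,1),("R",1,-1)):print(n,(c+60*i*u+45*j*v).round(0))
E
python3 -c "from h import *;diag([(305,180),(471,225)])"
```

```text
centre [-104.6   -8.5] diag 105 (107) ang -59.6
B [-174.   21.]
L [-96.  66.]
F [-35. -37.]
R [-113.  -83.]
```

```bash
python3 -m handwheel '[[[0,0,0],[-0.008,-0.008,0],1],[[0,0,0],[0,0,-0.030],1],[[0,0,0],[0,0,-0.030],1],[[0,0,0],[0.026,0.024,0],1],[[0,0,0],[0.026,0.024,0],1]]' >/dev/null
python3 -m handwheel '[[[0,0,0],[0.026,0.024,0],1],[[0,0,0],[0.026,0.024,0],1],[[0,0,0],[0,0,0],1],[[0,0,0],[0,0,0],1]]' >/dev/null
python3 -c "from h import *;tcp()"
python3 -m handwheel '[[[0,0,0],[0,0,0.030],1],[[0,0,0],[0,0,0.030],1],[[0,0,0],[0,0,0],1],[[0,0,0],[0,0,0],1]]' >/dev/null
python3 -c "from h import *;tcp()"
```

```text
t 6.77 tcp fence [-201.1   -0.7] z 83.1 rot [180.   -0.2 167.9] F(fence) [0.3 0.3] 1.1 w 0
t 7.10 tcp fence [-199.9   -3.5] z 22.1 rot [-179.9   -0.2  167.5] F(fence) [-0.1  0.4] 0.8 w -0
```

```bash
python3 -m handwheel '[[[0,0,0],[-0.008,0,0],1],[[0,0,0],[-0.007,0,0],1],[[0,0,0],[-0.0038,0.0032,0],1],[[0,0,0],[-0.0036,0.0034,0],1],[[0,0,0],[-0.0036,0.0034,0],1]]' >/dev/null
python3 -c "from h import *;tcp()"
python3 -m handwheel '[[[0,0,0],[-0.0038,0.0032,0],1],[[0,0,0],[-0.0038,0.0032,0],1],[[0,0,0],[-0.0041,0.0029,0],1],[[0,0,0],[-0.0043,0.0025,0],1],[[0,0,0],[-0.0045,0.0021,0],1]]' >/dev/null
python3 -m handwheel '[[[0,0,0],[-0.0047,0.0017,0],1],[[0,0,0],[-0.0048,0.0013,0],1]]' >/dev/null
python3 - <<'E'
from h import *
tcp();d=ctrl.get_image("side");p=d["pixels"];c=p[170:280,225:395]
cv2.imwrite("pics/s4.png",cv2.resize(c[:,:,::-1],None,fx=4.5,fy=4.5,interpolation=cv2.INTER_CUBIC))
E
```

```text
t 7.52 tcp fence [-174.2    7.1] z 24.1 rot [-1.799e+02 -1.000e-01  1.676e+02] F(fence) [-5.4 -2.7] 3.3 w 0
t 8.10 tcp fence [-147.    26.1] z 23.3 rot [180.   -0.4 167.7] F(fence) [-6.4  0.7] 4.3 w 0
```

View pics/s4.png

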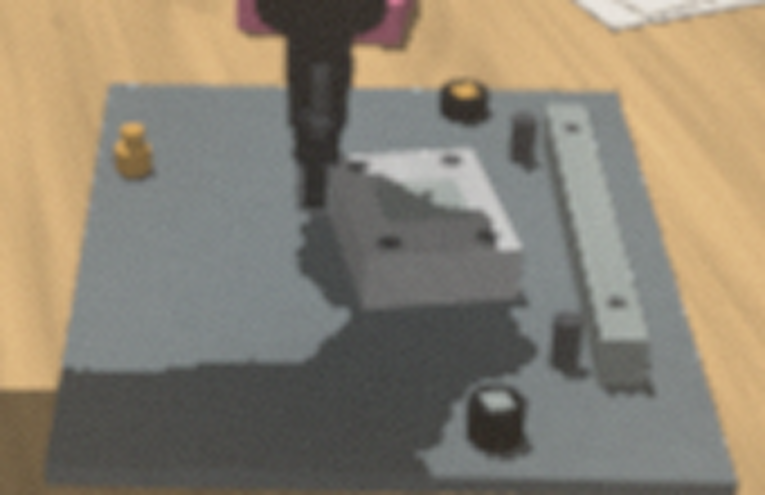

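The block is now nearly parallel to the fence. The bores are at crop (355,165), (452,159), (486,238) and (389,243).

```bash
python3 -c "from h import *;bores([(355,165),(452,159),(486,238),(389,243)])"
```

```text
centre [-85.1  -5.3] bores [[-121.0, 35.0], [-63.0, 45.0], [-51.0, -47.0], [-105.0, -54.0]] long len 91 ang -81.0
B [-139.   47.]
L [-50.  61.]
F [-31. -58.]
R [-120.  -72.]
```

```bash
python3 -m handwheel '[[[0,0,0],[0.012,0,0],1],[[0,0,0],[0.013,-0.018,0],0.5],[[0,0,0],[0,-0.018,0],0],[[0,0,0],[0,0,0],0],[[0,0,0],[0,0,0],0]]' >/dev/null
python3 -m handwheel '[[[0,0,0],[0,0,0],0],[[0,0,0],[0,0,0.005],0],[[0,0,0],[0,0,0.005],0],[[0,0,0],[0,0,0],0],[[0,0,0],[0,0,0],0]]' >/dev/null
python3 -c "from h import *;tcp()"
```

```text
t 9.03 tcp fence [-168.8  -10.8] z 12.7 rot [ 1.800e+02 -1.000e-01  1.677e+02] F(fence) [-0.  -0.3] -0.6 w 86
```

```bash
python3 -m handwheel '[[[0,0,0],[-0.006,0,0],0],[[0,0,0],[-0.006,0,0],0],[[0,0,0],[-0.005,0,0],0],[[0,0,0],[-0.005,0,0],0],[[0,0,0],[-0.005,0,0],0]]' >/dev/null
python3 -c "from h import *;tcp()"
python3 -m handwheel '[[[0,0,0],[-0.005,0,0],0],[[0,0,0],[-0.005,0,0],0],[[0,0,0],[-0.005,0,0],0],[[0,0,0],[-0.005,0,0],0],[[0,0,0],[-0.005,0,0],0]]' >/dev/null
python3 -c "from h import *;tcp()"
python3 -m handwheel '[[[0,0,0],[-0.003,0,0],0],[[0,0,0],[-0.003,0,0],0]]' >/dev/null
python3 -c "from h import *;tcp()"
```

```text
t 9.45 tcp fence [-143.  -11.] z 13.2 rot [180.   -0.2 167.7] F(fence) [-7.3  1.3] 3.9 w 85
t 9.87 tcp fence [-120.2  -10.8] z 12.9 rot [180.   -0.5 167.7] F(fence) [-8.6  0.3] 5.9 w 85
t 10.03 tcp fence [-114.2  -11.2] z 12.9 rot [-180.    -0.5  167.7] F(fence) [-8.7  1.4] 6.6 w 85
```

```bash
python3 -m handwheel '[[[0,0,0],[-0.003,0,0],0],[[0,0,0],[-0.003,0,0],0],[[0,0,0],[-0.002,0,0],0],[[0,0,0],[-0.002,0,0],0]]' |grep force
python3 -c "from h import *;tcp()"
python3 -m handwheel '[[[0,0,0],[-0.0015,0,0],0],[[0,0,0],[-0.0015,0,0],0]]' |grep force
python3 -c "from h import *;tcp()"
```

```text
force: [-8.1, 1.2, 5.2]
gripper_force: 3.9
t 10.37 tcp fence [-104.3  -11.5] z 12.9 rot [-180.    -0.5  167.6] F(fence) [-8.1 -0.5] 5.2 w 86
force: [-7.7, 2.3, 5.9]
gripper_force: 4.1
t 10.53 tcp fence [-101.5  -11.5] z 12.9 rot [-180.    -0.5  167.6] F(fence) [-8.   0.6] 5.9 w 85
```

```bash
python3 -m handwheel '[[[0,0,0],[-0.0015,0,0],0],[[0,0,0],[-0.001,0,0],0]]' |grep ^force
python3 -m handwheel '[[[0,0,0],[-0.001,0,0],0],[[0,0,0],[-0.001,0,0],0]]' |grep ^force
python3 -c "from h import *;tcp()"
python3 -m handwheel '[[[0,0,0],[-0.001,0,0],0],[[0,0,0],[0,0,0],0]]' |grep ^force
python3 -c "from h import *;tcp()"
```

```text
force: [-10.5, 2.9, 9.1]
force: [-14.7, 3.3, 9.2]
t 10.87 tcp fence [-100.1  -11.5] z 12.6 rot [-179.9   -0.8  167.6] F(fence) [-15.    0.1] 9.2 w 85
force: [-14.5, 3.8, 10.8]
t 11.03 tcp fence [-100.2  -11.5] z 12.5 rot [-179.9   -0.9  167.6] F(fence) [-14.9   0.6] 10.8 w 86
```

It stalled where predicted, at TCP x≈-100 against a predicted -101, so the block is on the fence. I'll press a little harder to seat it.

```bash
python3 -m handwheel '[[[0,0,0],[-0.002,0,0],0],[[0,0,0],[-0.002,0,0],0],[[0,0,0],[0,0,0],0]]' |grep ^force
python3 -c "from h import *;tcp()"
python3 -m handwheel '[[[0,0,0],[0.004,0,0],0],[[0,0,0],[0.006,0,0],0],[[0,0,0],[0.010,0,0],0],[[0,0,0],[0.020,0,0],0],[[0,0,0],[0.020,0,0],0]]' |grep ^force
python3 -m handwheel '[[[0,0,0],[0,0,-0.030],0],[[0,0,0],[0,0,-0.040],0],[[0,0,0],[0,0.0,-0.040],0],[[0,0,0],[0.015,0.035,-0.01],0],[[0,0,0],[0.015,0.038,0],0]]' >/dev/null
python3 -m handwheel '[[[0,0,0],[0.015,0.038,0],0],[[0,0,0],[0.015,0.038,0],0],[[0,0,0],[0.015,0.038,0],0],[[0,0,0],[0.015,0.038,0],0],[[0,0,0],[0.015,0.038,0],0]]' >/dev/null
python3 -m handwheel '[[[0,0,0],[0.015,0.038,0],0],[[0,0,0],[0.015,0.038,0],0],[[0,0,0],[0.015,0.038,0],0],[[0,0,0],[0,0,0],0],[[0,0,0],[0,0,0],0]]' >/dev/null
python3 - <<'E'
from h import *
tcp();look()
for n,b in(("top",(90,260,200,400,4,3.5)),("side",(170,280,225,395,4.5,4.5))):
    d=ctrl.get_image(n);p=d["pixels"];c=p[b[0]:b[1],b[2]:b[3]]
    cv2.imwrite(f"pics/f_{n}.png",cv2.resize(c[:,:,::-1],None,fx=b[4],fy=b[5],interpolation=cv2.INTER_CUBIC))
E
```

```text
force: [-20.7, 5.5, 15.4]
t 11.28 tcp fence [-100.4  -11.6] z 12.0 rot [-179.9   -1.4  167.6] F(fence) [-21.4   0.9] 15.4 w 85
force: [-0.5, 0.1, -0.1]
t 12.95 tcp fence [-299.8  369.4] z 133.4 rot [179.9   0.  168. ] F(fence) [-0.1 -0.4] -0.3 w 85
top block centre -43.5 -5.6 size 90 118 long dir 90.0
 corners [[-88.0, 54.0], [-89.0, -66.0], [1.0, -66.0], [2.0, 54.0]]
```

View pics/f_top.png

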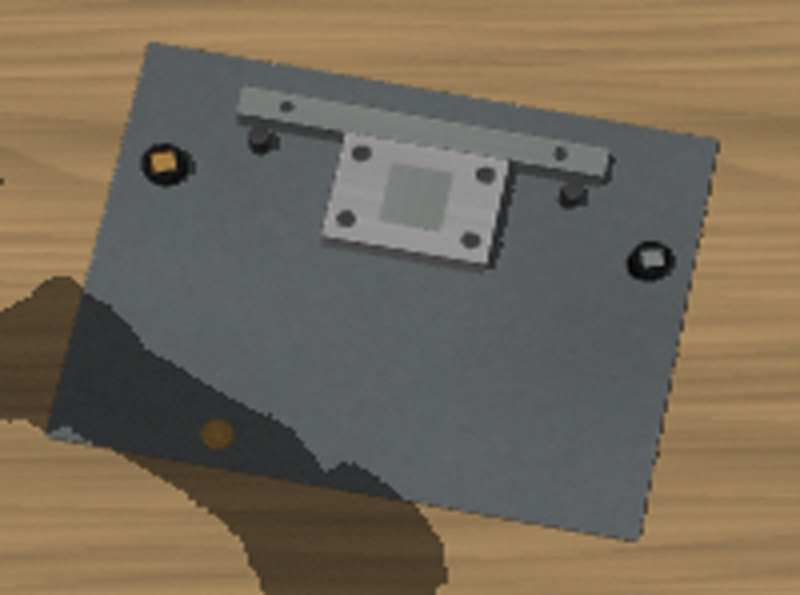

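View pics/f_side.png

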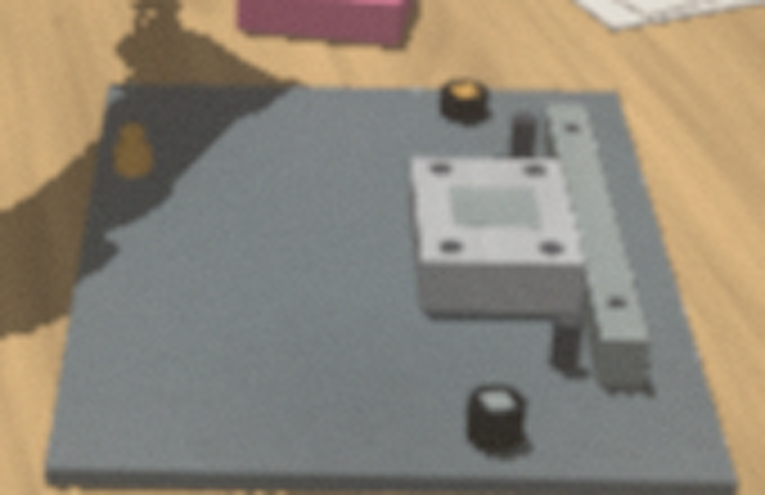

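Both views show the long side flush on the fence. In the top crop that edge runs (345,135) to (508,160), between the pins at (262,140) and (573,195), and the bystanders haven't moved. The hand is clear, so I'm handing in.

```bash
python3 -c "from cell import ctrl;print(ctrl.finish_job())"
```

```text
the job is handed in; nothing more can be done
None
```

I pushed the die block round until one long side lay flush along the fence, between the stop pins, drew the hand clear with the other things on the plate unmoved, and handed in at about 13 s; no verdict came back.

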